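# Arm the laser at its guarded interlock switch

## Task

Arm the plate reader's laser at the switch box with the red safety cover: lift the red cover up and back until it stays open, flip the toggle beneath it fully over to its on side (towards the cover's hinge), then fold the cover fully shut again. Leave the blue cover of the other switch box closed.

Things in the scene. Friction and masses are not known exactly. Their poses are not given: they have to be found in the camera images.
- laser_box: Grey switch box with the red cover, 130 x 100 x 52 mm (x, y, z), fixed to the desk; a like box with a blue cover stands near. Origin: centre of its underside; z up; +x points from the cover's free end to its hinge, roughly away from the robot. Panel at z = 52 mm. Mid-plane points are given below as (x, z) mm in this frame; all is symmetric in y.
- laser_guard (a joint): Red cover: hood 40 mm wide (y), shut x -45 to 31, top z 102. Hinge along y at (35, 58). Rad: 0 shut, 1.75 open at stop, leaning back; no spring, 35 g; rests open above 1.15, falls shut gently below 0.95. Black round grip buttons on both sides, 14 mm dia, 46 mm across: shut at (-30, 86), open (74, 117); pinched there from above it pivots in the fingers along the 71 mm arc.
- laser_toggle (a joint): Toggle under the red cover: bat lever, pivot (-5, 56), 38 mm long, 7 to 11 mm thick, swings in x-z. Rad: near 0 = off, leaning 0.5 rad from upright to -x (free end of the cover, black line on the panel); 1.0 = on, leaning 0.5 rad to +x (hinge, green dot) at a firm stop. Stays where it is left; about 1 N moves it.
- lamp_guard (a joint): Angle (rad) of the blue cover on the other switch box, which is of the same make and size: 0 shut, grows as it is lifted. It is to stay shut.
Mind the look-alikes: they are no part of the job. Leave any pink look-alike of the laser_box alone.

How it is judged:
On the way, in this order (a step that is already met when the one before it is completed fails the run):
1. the red cover is lifted until it stays open (over 1.3 rad) with the toggle still off (value of joint laser_guard above 1.3 rad and value of joint laser_toggle below 0.5 rad), for 0.2 s.
2. under the open cover the toggle is flipped over to on (over 0.8 rad) (value of joint laser_guard above 0.9 rad and value of joint laser_toggle above 0.8 rad), for 0.2 s.
At the end, for the whole second after the job is handed in: The red cover is shut (under 0.1 rad) over the laser's toggle, which is on (over 0.8 of its 1.0 rad), and the blue cover is shut (under 0.1 rad) (value of joint each of laser_guard, lamp_guard below 0.1 rad and value of joint laser_toggle above 0.8 rad); the robot touches nothing.
It fails at once if the blue cover is lifted (over 0.25 rad) (value of joint lamp_guard above 0.25 rad).
It also fails if it takes over 48 s, if anything falls off the work surface, if the arm or the gripper's body presses on something with over 40 N, if the wrist force passes 120 N, or if a joint passes its speed limit or range.

## Robot

A 6-joint arm with a two-finger parallel gripper is mounted at the origin on a cart in front of the work surface, level with it; the furniture and walls round the work are solid. World frame = base frame: x ahead of the robot, y to its left, z up, the work surface at z = 0. Lengths are in m, angles in rad, forces in N, time in s.
With the tool pointing down it reaches from about 0.35 to 0.875 m from the base axis. Payload 15.5 kg.
Tool frame: the origin (TCP) lies at the very end of the fingers, on their centre line; the grasp point (between the pads) lies 19 mm behind it; z points along the fingers, y is the direction in which the jaws open and shut (so a half turn about z gives the same grasp; the last joint's range is limited). The gripper opens to 85 mm and grips with 20 to 120 N. Pads are 22 mm wide; open, the fingers measure 114 mm over their backs; the gripper's body (76 mm by 85 mm) begins 54 mm behind the grasp point. The pads swing forward as they close: fully open they stand 13 mm farther back than shut.
Start: joints at [-1.367, 0.494, 1.345, -0, 1.302, -0.096], TCP at [0.185, -0.597, 0.231] pointing down, gripper open.
Joint ranges: [-2.91, 2.91], [-0.82, 2.16], [0.22, 2.67], [-1.22, 4.37], [0.12, 2.79], [-3.08, 3.08]. Speed limits (rad/s): [1.89, 1.89, 2.57, 3.01, 3.01, 3.01].

## Interface

Orientations are given as a 3x3 rotation matrix whose columns are the frame's x, y, z axes.
In Python, from rig import r gives the robot as it stands.
- The arm moves only by the tool send_rows, never from a script. Its argument "rows" is text: rows parted by semicolons, each of 5 numbers parted by spaces: the opening, from -1 (shut) to 1 (fully open), so that 0 is half open, then the shift along the world's x, y, z normalised to -1 to 1, where 1 is 15 cm, then the turn about the world's z normalised to -1 to 1, where 1 is pi rad. In form: fingers x y z roll; .... A call has 1 to 5 rows; each row is the pose to reach, as a shift and turn from the pose measured when the call began, turning the shorter way round; what a row does not reach only later rows make up. A row lasts 1/12 s, in which the tool goes at most 41.7 mm and 7.16 degrees, less where a joint would pass 70% of its speed; a pose out of reach is approached as far as the arm can. A call with a number of a shift or a turn outside -1 to 1 is refused whole. A call with a gripper value outside its range is refused whole. The fingers move at their own pace and stop on an object; "squeeze" is the grip in N (left out, the last holds). Time passes only in rows, so rows that repeat a pose let the fingers close. It gives the time, the measured TCP pose, the force and the opening at its end, in the units of the state.
- r.state(): the state, without advancing time (a new reading comes with each control period).
- r.get_image(name): name is "side" or "top" or "wrist"; returns a dict with "frame" (400x640x3 uint8, blue, green, red), "vfov" (degrees; the focal length in pixels is half the picture's height over the tangent of half this angle, whatever the lens; pixels are square), "cx", "cy" (the principal point, pixels), "dist_coeffs" ([k1, k2, p1, p2, k3] as OpenCV has them; the pictures are not rectified), "rvec" (rotation vector, rad) and "tvec" (3), from world to camera coordinates, as OpenCV has them; the wrist camera has in their place "tool_from_camera" (4x4, takes a point from camera to tool coordinates, whose origin is the TCP and whose axes are the flange's). Camera axes: x right, y down, z forward; pixel columns grow to the right and rows downward; lengths in m; the calibration is good to about 2 mm. A picture is of the moment at which its call begins: read the wrist's pose just before it. There is no depth.
- r.hand_in(): hands the job in, once; it reports no verdict.
The state is a dict: "time_s": time; "q": joint angles; "dq": joint speeds; "joint_torque": joint torques, N m; "tool_pos": TCP position; "orientation": TCP orientation; "contact_force": force on the tool from outside, world axes, zero at the start; "wrist_torque": the same for the moment, N m; "gripper_width": finger opening in m.
Only numpy, scipy, OpenCV 4.12 (cv2) and the standard library are available. Lean on these libraries where they do the work, as an engineer would, in place of code of your own. Each camera call takes 0.05 s, during which the arm holds its last target.

## Working session

There is one attempt and no reset: what is moved stays moved. The work goes in short steps, Python scripts to look and compute and a tool call to move; the robot and the scene stay as the last step left them, time stands still between calls to the robot, and variables do not carry over. Pictures are saved under pics/ and viewed, and the job is handed in when it is done.

Besides the shell and the picture viewer there is one more tool, called after "Emit:" by a JSON object that holds its "method" and its "body", one argument or row to a line. send_rows: Moves the arm, as the interface text tells. Scaled input: -1 to 1 covers 15 cm each way for a shift and pi rad each way for a turn. Its arguments: {"type":"object","properties":{"rows":{"type":"string"},"squeeze":{"type":"number"}},"required":["rows"]}

```bash
mkdir -p pics; ls; cat > h.py <<'E'
import cv2,numpy as np
from rig import r
def grab(n,tag):
    s=r.state(); d=r.get_image(n); cv2.imwrite(f'pics/{tag}.png',d['frame']); 
    return s,d
def K(d):
    h=d['frame'].shape[0]; f=h/2/np.tan(np.radians(d['vfov'])/2)
    return np.array([[f,0,d['cx']],[0,f,d['cy']],[0,0,1.]])
def pose(d,s=None):
    # returns R,c : world ray dir = R@cam, origin c
    if 'rvec' in d:
        R,_=cv2.Rodrigues(np.array(d['rvec'],float)); t=np.array(d['tvec'],float).reshape(3)
        return R.T,-R.T@t
    T=np.array(d['tool_from_camera']); Rt=np.array(s['orientation']).reshape(3,3)
    return Rt@T[:3,:3], Rt@T[:3,3]+np.array(s['tool_pos'])
def rays(d,px,s=None):
    p=cv2.undistortPoints(np.array(px,float).reshape(-1,1,2),K(d),np.array(d['dist_coeffs'],float)).reshape(-1,2)
    R,c=pose(d,s); v=np.c_[p,np.ones(len(p))]@R.T
    return c,v
def onplane(d,px,z,s=None):
    c,v=rays(d,px,s); return c+v*((z-c[2])/v[:,2])[:,None]
def proj(d,P,s=None):
    R,c=pose(d,s); rv,_=cv2.Rodrigues(R.T)
    return cv2.projectPoints(np.array(P,float).reshape(-1,3),rv,-R.T@c,K(d),np.array(d['dist_coeffs'],float))[0].reshape(-1,2)
E
python3 - <<'E'
from h import *
for n in('side','top','wrist'):
    s,d=grab(n,n+'0'); print(n,d['vfov'],d['cx'],d['cy'],pose(d,s)[1].round(3))
print(s)
E
```

```text
pics
side 52.809413688844785 324.58696600428476 206.72791393407155 [ 0.233 -0.609  0.498]
top 53.270805955226145 320.2120337627849 198.10461372169092 [0.451 0.112 0.898]
wrist 58.90862493477252 320.50515012658246 207.40004101755878 [ 0.25  -0.576  0.373]
{'time_s': 0.1, 'q': array([-1.36650792e+00,  4.94170446e-01,  1.34606174e+00, -2.70268167e-05,
        1.30253024e+00, -9.55329183e-02]), 'dq': array([-0.00030379, -0.0013329 , -0.00239735,  0.00074722,  0.000697  ,
       -0.00131939]), 'joint_torque': array([ 2.71243211e-03, -8.83588600e+01, -3.84564435e+01, -1.17906887e-05,
        5.06878612e-03,  9.16815253e-06]), 'tool_pos': array([ 0.18450071, -0.59679905,  0.23073169]), 'orientation': array([[ 9.55387167e-01,  2.95356211e-01, -2.62830898e-04],
       [ 2.95356315e-01, -9.55386491e-01,  1.14016313e-03],
       [ 8.56491729e-05, -1.16692599e-03, -9.99999315e-01]]), 'contact_force': array([-0.48176868,  0.46680754, -0.28537108]), 'wrist_torque': array([-0.01242707,  0.03940555,  0.00124824]), 'gripper_width': 0.08509179501152091}
```

View pics/side0.png

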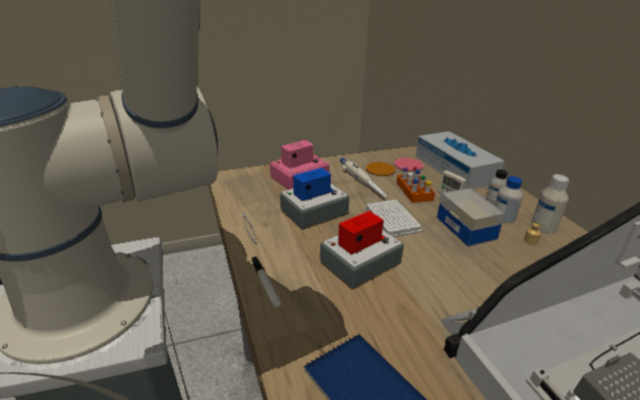

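View pics/top0.png

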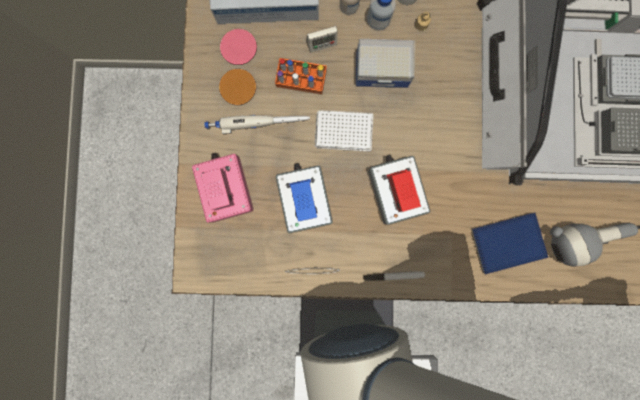

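View pics/wrist0.png

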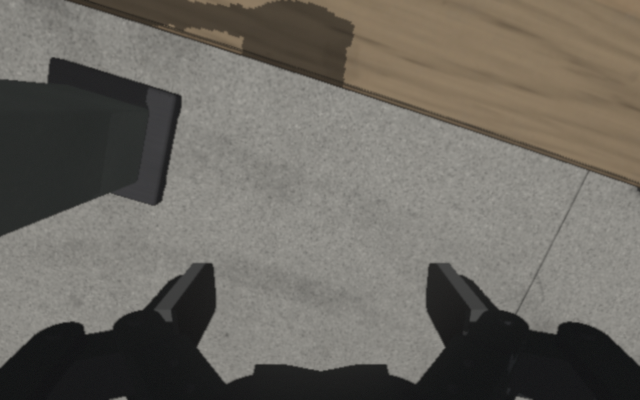

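Top view: the red box is at about (400,190), the blue at (303,200) and the pink at (222,188). The hinge side is up in the image. Next I'll measure the panel and the cover.

```bash
python3 - <<'E'
from h import *
s,d=grab('top','top1'); f=d['frame']; ds=grab('side','side1')[1]; g=ds['frame']
a=cv2.resize(f[140:240,340:460],None,fx=5,fy=5,interpolation=cv2.INTER_CUBIC); b=cv2.resize(g[200:290,310:415],None,fx=5,fy=5,interpolation=cv2.INTER_CUBIC)
cv2.imwrite('pics/tc.png',a); cv2.imwrite('pics/sc.png',b)
hsv=cv2.cvtColor(f,cv2.COLOR_BGR2HSV)
m=(((hsv[...,0]<6)|(hsv[...,0]>174))&(hsv[...,1]>180)&(hsv[...,2]>60)).astype(np.uint8)
m[:, :360]=0; m[:,450:]=0; m[:140]=0; m[240:]=0
w=((hsv[...,1]<40)&(hsv[...,2]>170)).astype(np.uint8); w[:, :365]=0; w[:,435:]=0; w[:150]=0; w[230:]=0
for k,z in((m,.102),(w,.052)):
    c=max(cv2.findContours(k,0,1)[0],key=cv2.contourArea).reshape(-1,2)
    P=onplane(d,c,z)[:,:2]
    R=cv2.minAreaRect((P*1000).astype(np.float32)); print(len(c),R, cv2.boundingRect(c)); print(cv2.boxPoints(R))
E
```

```text
125 ((516.0157470703125, -56.10206604003906), (73.50596618652344, 37.101009368896484), 18.1085262298584) (392, 171, 27, 39)
[[475.31732  -49.89386 ]
 [486.84897  -85.15724 ]
 [556.7142   -62.310272]
 [545.1825   -27.04689 ]]
186 ((520.6817626953125, -56.434600830078125), (121.05180358886719, 91.4061508178711), 17.517824172973633) (373, 157, 56, 66)
[[ 449.20612   -31.069529]
 [ 476.71957  -118.236565]
 [ 592.1574    -81.799675]
 [ 564.6439      5.367363]]
```

View pics/tc.png

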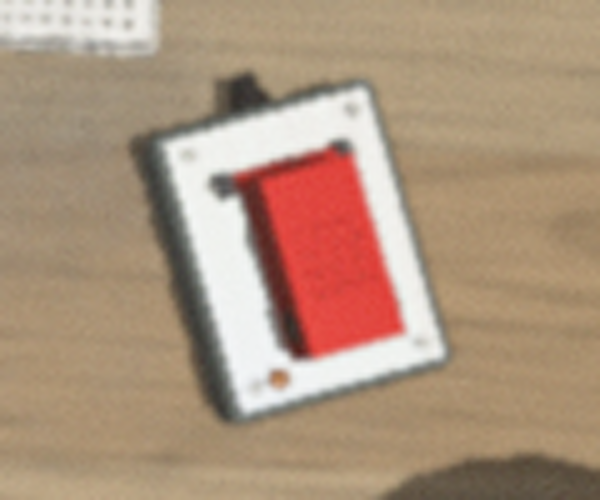

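View pics/sc.png

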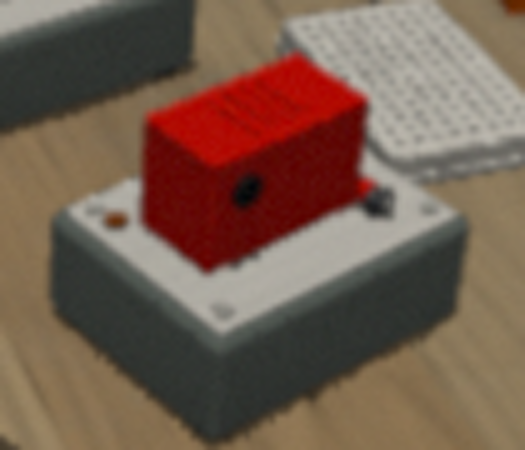

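Emit:
{"method": "send_rows", "body": {
  "rows": "1 0.5 1 0.13 0;1 0.5 1 0.13 0;1 0.5 1 0.13 0;1 0.5 1 0.13 0;1 0.5 1 0.13 0",
  "squeeze": 30
}}

```text
time_s: 0.67
tool_pos: [0.2614, -0.4414, 0.2512]
orientation: [[0.955, 0.298, 0.0], [0.298, -0.955, 0.003], [0.001, -0.002, -1.0]]
contact_force: [-0.3, -1.3, 0.6]
gripper_width: 0.0855
```

Emit:
{"method": "send_rows", "body": {
  "rows": "1 0.5 1 0 0;1 0.5 1 0 0;1 0.5 1 0 0;1 0.5 1 0 0;1 0.5 1 0 0"
}}

```text
time_s: 1.08
tool_pos: [0.3376, -0.2865, 0.2512]
orientation: [[0.954, 0.3, 0.0], [0.3, -0.954, 0.004], [0.002, -0.004, -1.0]]
contact_force: [-0.1, -0.9, 0.6]
gripper_width: 0.0853
```

Emit:
{"method": "send_rows", "body": {
  "rows": "1 0.5 1 0 0;1 0.5 1 0 0;1 0.5 1 0 0;1 0.5 1 0 0;1 0.5 1 0 0"
}}

```text
time_s: 1.5
tool_pos: [0.4142, -0.1317, 0.2514]
orientation: [[0.953, 0.304, 0.001], [0.304, -0.953, 0.006], [0.003, -0.005, -1.0]]
contact_force: [-0.9, -1.2, 0.1]
gripper_width: 0.0856
```

Settle at about (0.44, -0.08) and look with the wrist camera.

Emit:
{"method": "send_rows", "body": {
  "rows": "1 0.17 0.34 0 0;1 0.17 0.34 0 0;1 0.17 0.34 0 0;1 0.17 0.34 0 0"
}}

```text
time_s: 1.83
tool_pos: [0.44, -0.08, 0.2513]
orientation: [[0.952, 0.306, 0.001], [0.306, -0.952, 0.006], [0.003, -0.005, -1.0]]
contact_force: [-0.2, -0.1, -0.2]
gripper_width: 0.085
```

```bash
python3 - <<'E'
from h import *
s,d=grab('wrist','w1'); f=d['frame']; print(s['tool_pos'],s['orientation'])
hsv=cv2.cvtColor(f,cv2.COLOR_BGR2HSV)
m=(((hsv[...,0]<6)|(hsv[...,0]>174))&(hsv[...,1]>170)&(hsv[...,2]>150)).astype(np.uint8)
w=((hsv[...,1]<40)&(hsv[...,2]>150)).astype(np.uint8)
for k,z in((m,.102),(w,.052)):
    c=max(cv2.findContours(k,0,1)[0],key=cv2.contourArea).reshape(-1,2)
    P=onplane(d,c,z,s)[:,:2]
    R=cv2.minAreaRect((P*1000).astype(np.float32)); print(len(c),R, cv2.boundingRect(c)); print(cv2.boxPoints(R))
E
```

```text
[ 0.43997119 -0.07997678  0.2513058 ] [[ 0.95202492  0.30601881  0.00101835]
 [ 0.30600866 -0.95201206  0.00563346]
 [ 0.00269342 -0.00505157 -0.99998361]]
75 ((547.01513671875, -58.600624084472656), (13.675440788269043, 19.223711013793945), 17.861541748046875) (326, 47, 26, 20)
[[537.5589   -51.54931 ]
 [543.45514  -69.84644 ]
 [556.4714   -65.65194 ]
 [550.57513  -47.354805]]
396 ((627.8788452148438, -270.23663330078125), (103.0594711303711, 98.31940460205078), 6.137579917907715) (516, 0, 124, 120)
[[ 571.3885  -226.86807]
 [ 581.90045 -324.62393]
 [ 684.3692  -313.6052 ]
 [ 673.85724 -215.84933]]
```

View pics/w1.png

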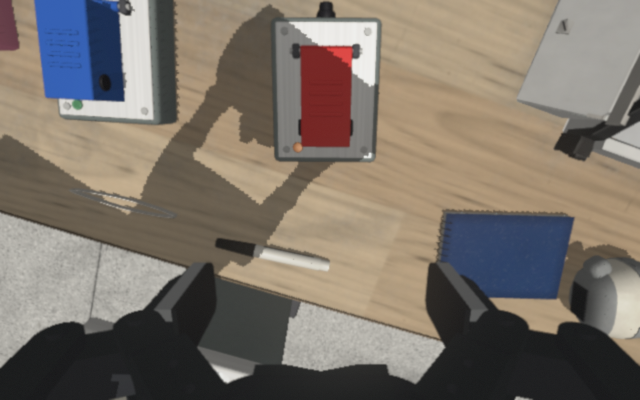

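The wrist view shows the red cover at about (301..352, 46..148), the grip buttons at (299,128) and (352,128), and the hinge end at the top. I'll redo the mask to handle the shadow.

```bash
python3 - <<'E'
from h import *
s,d=grab('wrist','w2'); f=d['frame']
hsv=cv2.cvtColor(f,cv2.COLOR_BGR2HSV)
m=(((hsv[...,0]<6)|(hsv[...,0]>174))&(hsv[...,1]>170)&(hsv[...,2]>60)).astype(np.uint8)
m[:,:290]=0;m[:,365:]=0
c=max(cv2.findContours(m,0,1)[0],key=cv2.contourArea).reshape(-1,2)
P=onplane(d,c,.102,s)[:,:2]
R=cv2.minAreaRect((P*1000).astype(np.float32)); print(R, cv2.boundingRect(c))
a=cv2.resize(f[5:170,260:400],None,fx=5,fy=5,interpolation=cv2.INTER_CUBIC)[:, :];a=cv2.resize(a,None,fx=.7,fy=.7); cv2.imwrite('pics/wc.png',a)
print(onplane(d,[[299,128],[352,128]],.086,s), onplane(d,[[296,50],[357,50]],.058,s))
print(onplane(d,[[274,19],[380,19],[376,159],[276,159]],.052,s))
E
```

```text
((515.41796875, -58.5843391418457), (74.43388366699219, 37.983367919921875), 17.32543182373047) (301, 46, 50, 99)
[[ 0.48491074 -0.04548022  0.086     ]
 [ 0.49868646 -0.08839276  0.086     ]] [[ 0.54676837 -0.02205341  0.058     ]
 [ 0.56315047 -0.07321221  0.058     ]]
[[ 0.56605073  0.00446241  0.052     ]
 [ 0.59445921 -0.08432684  0.052     ]
 [ 0.47743779 -0.12317567  0.052     ]
 [ 0.44788738 -0.03123292  0.052     ]]
```

View pics/wc.png

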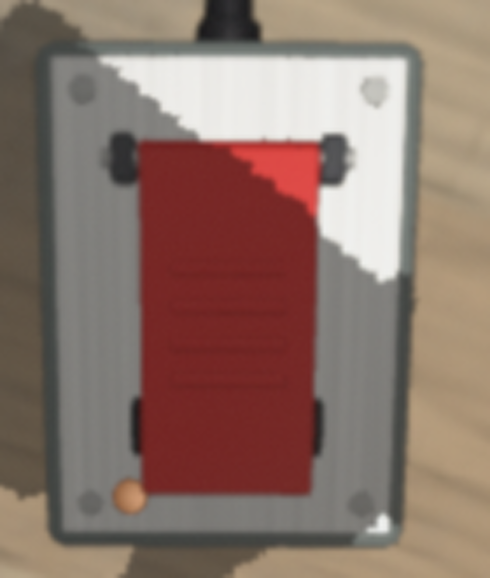

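Origin is about (0.5215, -0.0577) with a yaw of 17.5°. The cover outline, box corners and hinge all agree to about 2 mm. The buttons' midpoint is (0.4925, -0.067). Approaching now.

Emit:
{"method": "send_rows", "body": {
  "rows": "1 0.35 0.09 -0.3 0;1 0.35 0.09 -0.6 0;1 0.35 0.09 -0.8 0;1 0.35 0.09 -0.8 0;1 0.35 0.09 -0.8 0"
}}

```text
time_s: 2.35
tool_pos: [0.4903, -0.0681, 0.1282]
orientation: [[0.953, 0.303, -0.005], [0.303, -0.953, 0.007], [-0.002, -0.008, -1.0]]
contact_force: [-1.2, -0.7, 0.3]
gripper_width: 0.0856
```

```bash
python3 - <<'E'
from h import *
s,d=grab('wrist','w3');grab('side','s3'); print(s['tool_pos'])
E
```

```text
[ 0.49026167 -0.06810155  0.12820273]
```

View pics/w3.png

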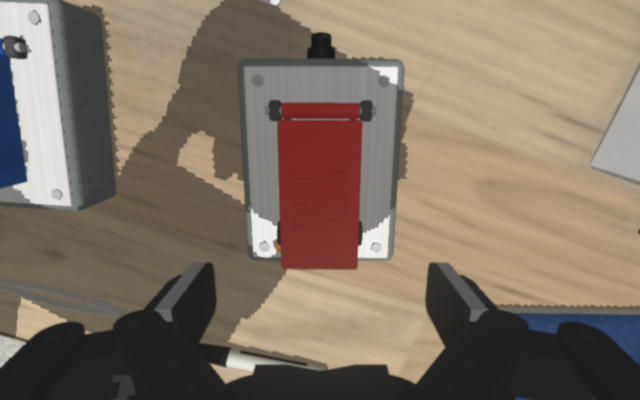

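View pics/s3.png

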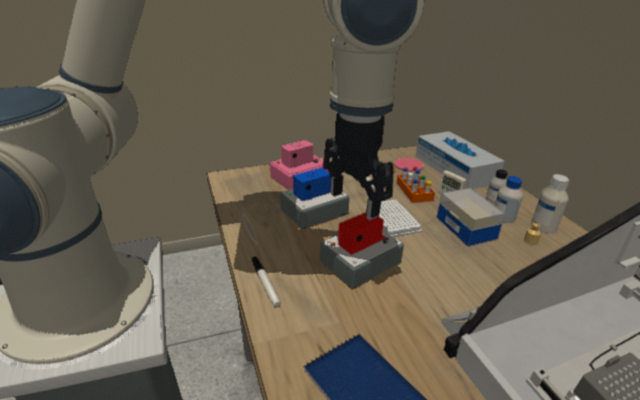

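The wrist view shows the buttons at about (280,234) and (360,234). They are centred between the fingers, which sit around u=320. I'll cross-check the position from this view.

```bash
python3 - <<'E'
from h import *
s,d=grab('wrist','w4')
print(s['tool_pos']); P=onplane(d,[[280,234],[360,234]],.086,s); print(P,P.mean(0))
P=onplane(d,[[272,111],[368,111]],.058,s); print(P,P.mean(0))
P=onplane(d,[[279,121],[361,121],[357,269],[281,269]],.102,s); print(P,P.mean(0))
yaw=np.radians(17.5);ex=np.array([np.cos(yaw),np.sin(yaw)])
O=np.array([.5215,-.0577])
for th in [0,.35,.7,1.05,1.4,1.6,1.7,1.75]:
    a=np.arctan2(28,-65)-th; x=.035+.0708*np.cos(a); z=.058+.0708*np.sin(a); print(th,x,z,O+ex*x)
E
```

```text
[ 0.4917429  -0.0684731   0.13160669]
[[ 0.48558045 -0.04555711  0.086     ]
 [ 0.49931516 -0.08845412  0.086     ]] [ 0.49244781 -0.06700562  0.086     ]
[[ 0.54750533 -0.01958642  0.058     ]
 [ 0.56468911 -0.07358548  0.058     ]] [ 0.55609722 -0.04658595  0.058     ]
[[ 0.54601758 -0.02972435  0.102     ]
 [ 0.5577927  -0.06670997  0.102     ]
 [ 0.48518926 -0.09000476  0.102     ]
 [ 0.47287851 -0.051634    0.102     ]] [ 0.51546951 -0.05951827  0.102     ]
0 -0.030023613199419236 0.08601017183974982 [ 0.49286597 -0.06672827]
0.35 -0.01647678141997643 0.10660844550733925 [ 0.50578581 -0.06265466]
0.7 0.003311845577149572 0.12131272280729669 [ 0.52465856 -0.05670411]
1.05 0.026942806249337127 0.12834004285514958 [ 0.54719581 -0.04959814]
1.4 0.051550738519856136 0.12683831094998882 [ 0.57066481 -0.04219839]
1.6 0.06489688683139724 0.12217800369122295 [ 0.58339326 -0.03818513]
1.7 0.07115463630815355 0.11887267263251342 [ 0.58936138 -0.03630339]
1.75 0.07415181803671263 0.11698961895469527 [ 0.59221985 -0.03540212]
```

Emit:
{"method": "send_rows", "body": {
  "rows": "1 0.005 0.01 -0.2 0;1 0.005 0.01 -0.4 0;1 0.005 0.01 -0.44 0;1 0.005 0.01 -0.44 0"
}}

```text
time_s: 2.83
tool_pos: [0.4925, -0.0672, 0.0665]
orientation: [[0.953, 0.302, 0.001], [0.302, -0.953, 0.006], [0.002, -0.005, -1.0]]
contact_force: [-0.7, 0.3, -0.1]
gripper_width: 0.0849
```

Emit:
{"method": "send_rows", "body": {
  "rows": "-0.2 0 0 0 0;-0.2 0 0 0 0;-0.2 0 0 0 0;-0.2 0 0 0 0;-0.2 0 0 0 0"
}}

```text
time_s: 3.25
tool_pos: [0.4928, -0.0666, 0.068]
orientation: [[0.953, 0.302, 0.002], [0.302, -0.953, 0.006], [0.004, -0.005, -1.0]]
contact_force: [-3.9, 9.8, 19.5]
gripper_width: 0.0453
```

```bash
python3 - <<'E'
from h import *
s,d=grab('wrist','w5');_,d2=grab('side','s5'); print(s['tool_pos'],s['gripper_width'],s['contact_force'])
cv2.imwrite('pics/s5c.png',cv2.resize(d2['frame'][130:290,290:450],None,fx=3.5,fy=3.5))
E
```

```text
[ 0.49276095 -0.06662291  0.06800239] 0.04529250213454762 [-3.87565262  9.83458716 19.54973494]
```

View pics/w5.png

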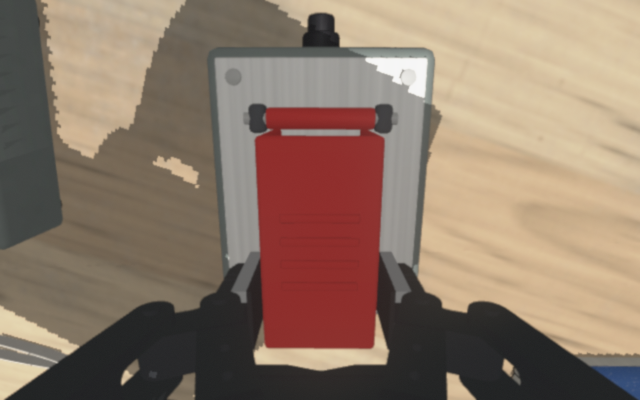

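View pics/s5c.png

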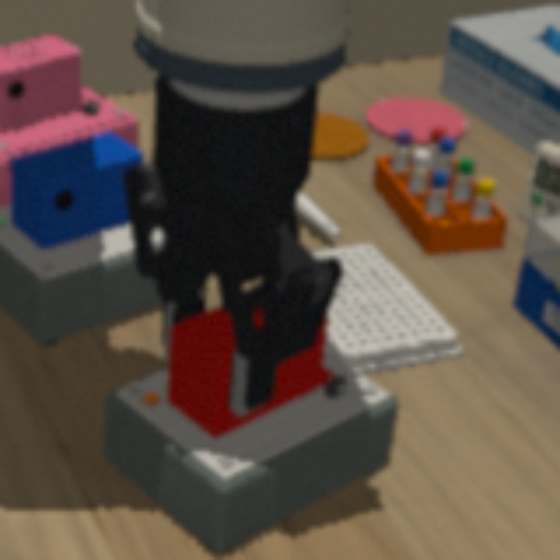

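Pinched: the opening is 45.3 mm against 46 mm across the buttons. I'll compute the arc offsets in row units.

```bash
python3 - <<'E'
import numpy as np
yaw=np.radians(17.5);a0=np.arctan2(28,-65)
for t in np.arange(0,1.76,.1):
    a=a0-t;dx=.0708*(np.cos(a)-np.cos(a0));dz=.0708*(np.sin(a)-np.sin(a0))
    print(round(t,2),np.round(np.array([dx*np.cos(yaw),dx*np.sin(yaw),dz])/.15,3))
E
```

```text
0.0 [0. 0. 0.]
0.1 [0.02  0.006 0.042]
0.2 [0.044 0.014 0.082]
0.3 [0.071 0.022 0.12 ]
0.4 [0.102 0.032 0.154]
0.5 [0.136 0.043 0.185]
0.6 [0.173 0.054 0.212]
0.7 [0.212 0.067 0.235]
0.8 [0.253 0.08  0.254]
0.9 [0.296 0.093 0.269]
1.0 [0.34  0.107 0.279]
1.1 [0.385 0.121 0.284]
1.2 [0.43  0.135 0.285]
1.3 [0.474 0.15  0.281]
1.4 [0.519 0.164 0.272]
1.5 [0.562 0.177 0.259]
1.6 [0.604 0.19  0.241]
1.7 [0.643 0.203 0.219]
```

Emit:
{"method": "send_rows", "body": {
  "rows": "-0.2 0.02 0.006 0.042 0;-0.2 0.044 0.014 0.082 0;-0.2 0.071 0.022 0.12 0;-0.2 0.102 0.032 0.154 0;-0.2 0.136 0.043 0.185 0"
}}

```text
time_s: 3.77
tool_pos: [0.5132, -0.0599, 0.0964]
orientation: [[0.953, 0.302, 0.001], [0.302, -0.953, 0.006], [0.003, -0.006, -1.0]]
contact_force: [-2.4, 4.5, -3.5]
gripper_width: 0.0452
```

```bash
python3 - <<'E'
from h import *
s,d=grab('wrist','w6');_,d2=grab('side','s6'); print(s['tool_pos'],s['gripper_width'],s['contact_force'])
cv2.imwrite('pics/s6c.png',cv2.resize(d2['frame'][130:290,290:450],None,fx=3.5,fy=3.5))
E
```

```text
[ 0.51315546 -0.05991559  0.09637746] 0.04521338470090095 [-2.38859391  4.47758608 -3.52811758]
```

View pics/w6.png

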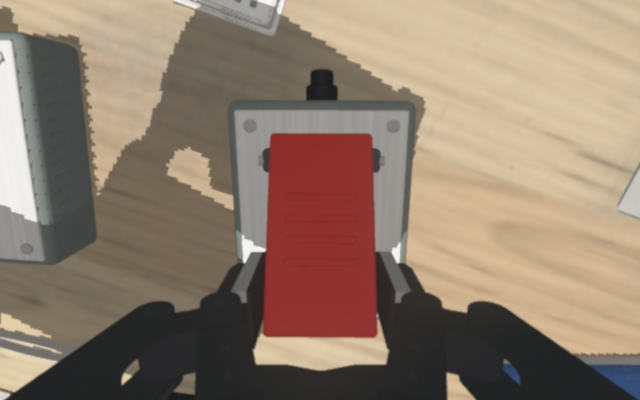

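View pics/s6c.png

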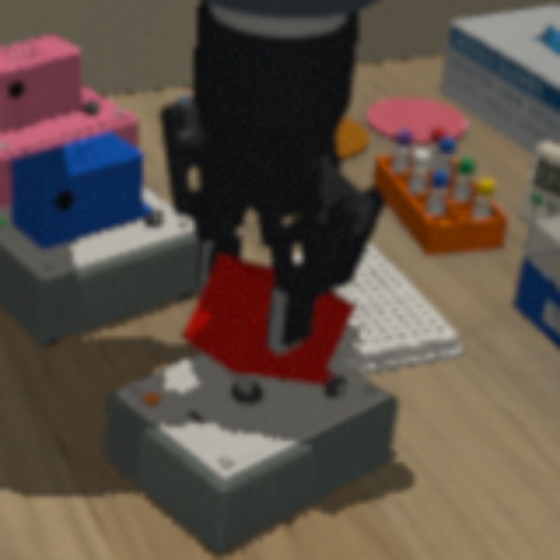

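The cover is lifting, at about 0.5 rad, and the pinch is good. Continuing.

Emit:
{"method": "send_rows", "body": {
  "rows": "-0.2 0.037 0.011 0.027 0;-0.2 0.076 0.024 0.05 0;-0.2 0.117 0.037 0.069 0;-0.2 0.16 0.05 0.084 0;-0.2 0.204 0.064 0.094 0"
}}

```text
time_s: 4.28
tool_pos: [0.545, -0.0499, 0.111]
orientation: [[0.953, 0.302, 0.002], [0.302, -0.953, 0.006], [0.004, -0.005, -1.0]]
contact_force: [-2.7, 3.0, -0.5]
gripper_width: 0.0451
```

Emit:
{"method": "send_rows", "body": {
  "rows": "-0.2 0.045 0.014 0.005 0;-0.2 0.09 0.028 0.006 0;-0.2 0.134 0.043 0.002 0;-0.2 0.179 0.057 -0.007 0;-0.2 0.222 0.07 -0.02 0"
}}

```text
time_s: 4.7
tool_pos: [0.5794, -0.0391, 0.1081]
orientation: [[0.953, 0.303, 0.003], [0.303, -0.953, 0.006], [0.005, -0.005, -1.0]]
contact_force: [-2.6, 4.2, 3.7]
gripper_width: 0.0452
```

Emit:
{"method": "send_rows", "body": {
  "rows": "-0.2 0.042 0.013 -0.018 0;-0.2 0.075 0.024 -0.036 0;-0.2 0.075 0.024 -0.036 0;-0.2 0.075 0.024 -0.036 0"
}}

```text
time_s: 5.03
tool_pos: [0.5913, -0.0353, 0.1026]
orientation: [[0.953, 0.303, 0.004], [0.303, -0.953, 0.006], [0.005, -0.005, -1.0]]
contact_force: [-0.3, 5.0, 5.3]
gripper_width: 0.0451
```

```bash
python3 - <<'E'
from h import *
s,d=grab('wrist','w7');_,d2=grab('side','s7'); print(s['tool_pos'],s['gripper_width'],s['contact_force'])
cv2.imwrite('pics/s7c.png',cv2.resize(d2['frame'][130:290,290:450],None,fx=3.5,fy=3.5))
E
```

```text
[ 0.59133099 -0.03534455  0.10261258] 0.045141853395969475 [-0.26338533  5.04670739  5.34564457]
```

View pics/w7.png

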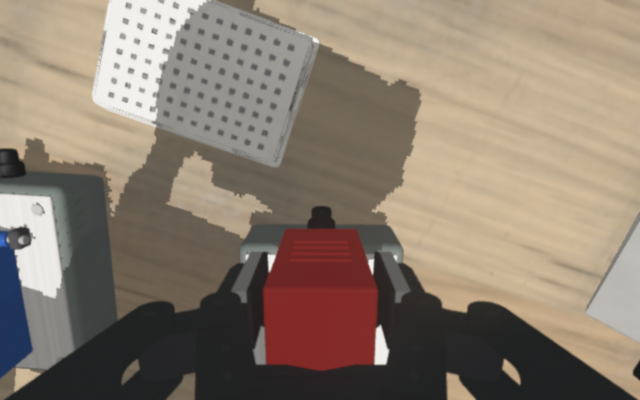

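View pics/s7c.png

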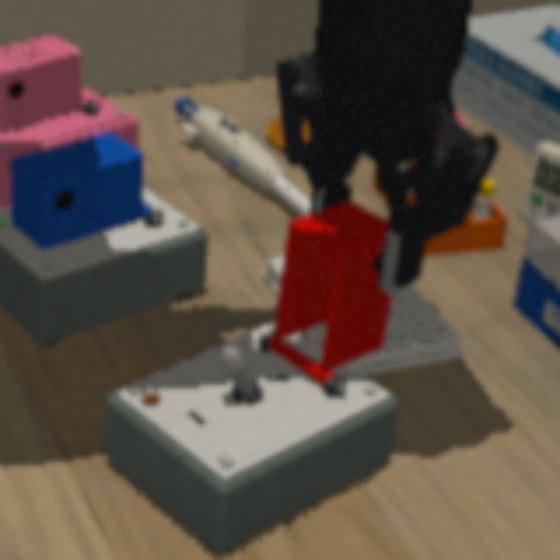

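The cover is open at about 1.7 rad and the toggle is still off, leaning to the free end. Release, then rise.

Emit:
{"method": "send_rows", "body": {
  "rows": "0.6 0 0 0 0;0.6 0 0 0 0;0.6 0 0 0 0;0.6 0 0 0 0"
}}

```text
time_s: 5.47
tool_pos: [0.5911, -0.0357, 0.1027]
orientation: [[0.953, 0.302, 0.004], [0.302, -0.953, 0.006], [0.005, -0.005, -1.0]]
contact_force: [0.2, 0.5, -0.0]
gripper_width: 0.0684
```

Emit:
{"method": "send_rows", "body": {
  "rows": "0.6 0 0 0.2 0;0.6 0 0 0.4 0;0.6 0 0 0.6 0;0.6 0 0 0.6 0"
}}

```text
time_s: 5.8
tool_pos: [0.5936, -0.0362, 0.1982]
orientation: [[0.953, 0.302, 0.012], [0.302, -0.953, 0.005], [0.012, -0.001, -1.0]]
contact_force: [1.2, -0.2, 1.1]
gripper_width: 0.0685
```

```bash
python3 - <<'E'
from h import *
s,d=grab('top','t8');_,d2=grab('side','s8'); print(s['tool_pos'],s['gripper_width'],s['contact_force'])
cv2.imwrite('pics/s8c.png',cv2.resize(d2['frame'][130:290,290:450],None,fx=3.5,fy=3.5))
E
```

```text
[ 0.59363873 -0.03618681  0.19816266] 0.06848948874484101 [ 1.21130516 -0.15516556  1.07923921]
```

View pics/s8c.png

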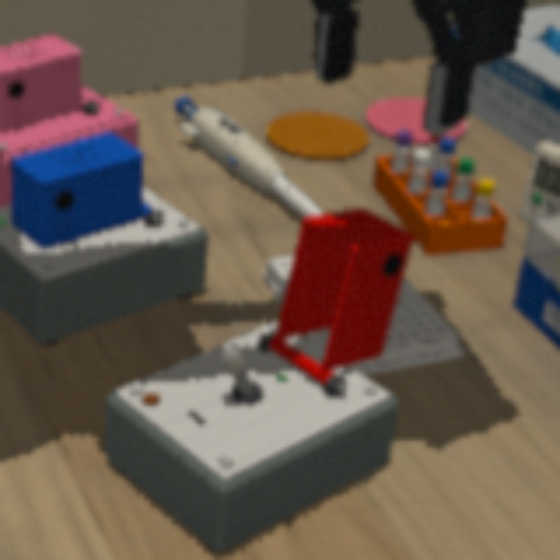

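The cover stays open on its own. Next, move the shut fingers to the free-end side of the toggle.

Emit:
{"method": "send_rows", "body": {
  "rows": "-1 -0.2 -0.06 0 0;-1 -0.4 -0.12 0 0;-1 -0.6 -0.18 0 0;-1 -0.787 -0.24 0 0;-1 -0.787 -0.24 0 0"
}}

```text
time_s: 6.32
tool_pos: [0.4679, -0.0722, 0.1924]
orientation: [[0.953, 0.302, 0.001], [0.302, -0.953, 0.006], [0.003, -0.006, -1.0]]
contact_force: [1.3, 0.6, 0.3]
gripper_width: 0.0075
```

Emit:
{"method": "send_rows", "body": {
  "rows": "-1 0 0 0 0;-1 0 0 0 0;-1 0 0 0 0"
}}

```text
time_s: 6.57
tool_pos: [0.4682, -0.0721, 0.1919]
orientation: [[0.953, 0.302, 0.0], [0.302, -0.953, 0.007], [0.002, -0.006, -1.0]]
contact_force: [-0.5, -0.4, 0.6]
gripper_width: -0.0
```

```bash
python3 - <<'E'
from h import *
s,d2=grab('side','s9'); s,d=grab('wrist','w9');print(s['tool_pos'],s['gripper_width'],s['contact_force'])
O=np.array([.5215,-.0577]);y=np.radians(17.5)
ex=np.array([np.cos(y),np.sin(y)]);ey=np.array([-ex[1],ex[0]])
W=lambda x,yy,z:np.r_[O+ex*x/1e3+ey*yy/1e3,z/1e3]
for t in(1.5,1.6,1.7,1.75):
    a=np.arctan2(28,-65)-t;print(t,proj(d2,W(35+70.8*np.cos(a),-23,58+70.8*np.sin(a))))
print('tip off',proj(d2,W(-23,0,89)),proj(d,W(-23,0,89),s),'on',proj(d2,W(13,0,89)),proj(d,W(13,0,89),s), 'piv',proj(d,W(-5,0,56),s))
print(proj(d,s['tool_pos'],s))
cv2.imwrite('pics/s9c.png',cv2.resize(d2['frame'][130:290,290:450],None,fx=3.5,fy=3.5))
E
```

```text
[ 0.4684661  -0.07204453  0.19197555] -1.36506322457466e-05 [ 0.4082893   0.72412167 -0.46456769]
1.5 [[397.36937866 203.12612537]]
1.6 [[399.65449416 203.32448776]]
1.7 [[401.75586419 203.8631288 ]]
1.75 [[402.73186568 204.25623513]]
tip off [[354.58235116 228.01745145]] [[325.63714012 164.50138762]] on [[369.16782445 221.68435742]] [[325.92339276 111.04796727]] piv [[325.40906858 135.01409429]]
[[322.0136656  271.42568316]]
```

View pics/s9c.png

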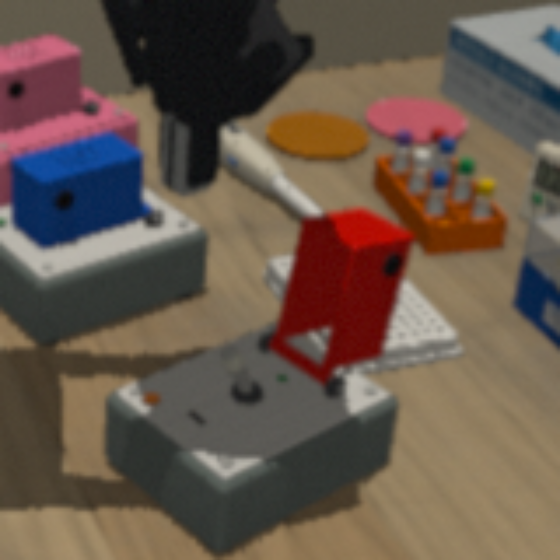

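View pics/w9.png

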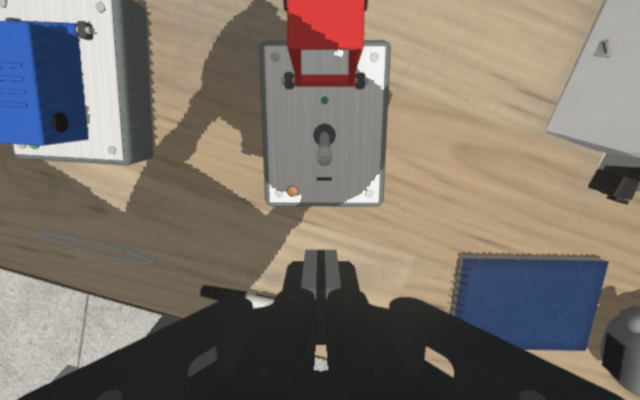

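The wrist view shows the toggle tip at (324,160), leaning to the black line, and the prediction was (325.6,164.5). Descend in front of it.

Emit:
{"method": "send_rows", "body": {
  "rows": "-1 0 0 -0.2 0;-1 0 0 -0.4 0;-1 0 0 -0.6 0;-1 0 0 -0.76 0;-1 0 0 -0.76 0"
}}

```text
time_s: 7.08
tool_pos: [0.4669, -0.0713, 0.0744]
orientation: [[0.953, 0.302, -0.005], [0.302, -0.953, 0.008], [-0.002, -0.009, -1.0]]
contact_force: [-1.1, 0.5, 0.1]
gripper_width: 0.0001
```

Emit:
{"method": "send_rows", "body": {
  "rows": "-1 0 0 0 0"
}}

```text
time_s: 7.17
tool_pos: [0.4671, -0.0711, 0.0742]
orientation: [[0.953, 0.303, -0.006], [0.303, -0.953, 0.009], [-0.003, -0.01, -1.0]]
contact_force: [0.1, -0.0, 0.7]
gripper_width: 0.0001
```

```bash
python3 - <<'E'
from h import *
s,d=grab('wrist','w10');_,d2=grab('side','s10'); 
p=s['tool_pos'];print(p,s['contact_force'])
v=p[:2]-[.5215,-.0577];y=np.radians(17.5);print('local',v@[np.cos(y),np.sin(y)],v@[-np.sin(y),np.cos(y)])
cv2.imwrite('pics/s10c.png',cv2.resize(d2['frame'][130:290,290:450],None,fx=3.5,fy=3.5))
E
```

```text
[ 0.46708431 -0.07109698  0.07421681] [ 0.11976168 -0.02145886  0.69917364]
local -0.0559257170773065 0.003586188003640286
```

View pics/s10c.png

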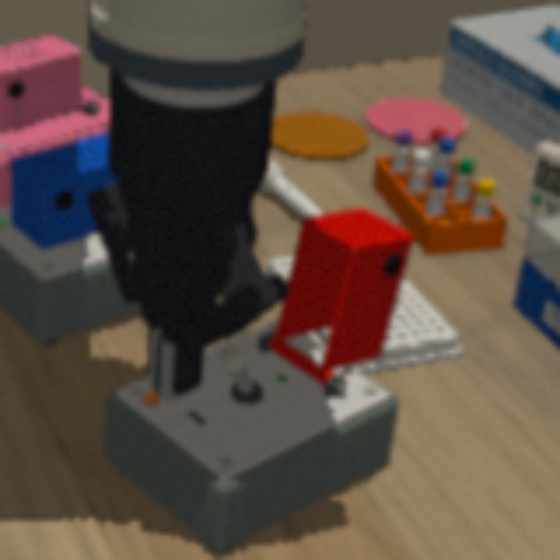

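View pics/w10.png

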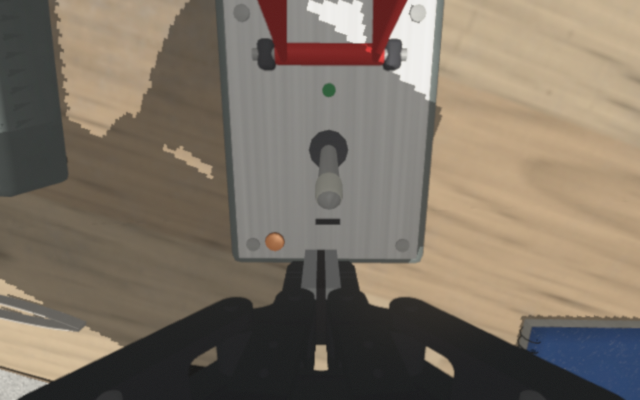

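Emit:
{"method": "send_rows", "body": {
  "rows": "-1 0.06 0 0.025 0;-1 0.12 0.015 0.025 0;-1 0.18 0.035 0.025 0;-1 0.24 0.055 0.025 0;-1 0.29 0.07 0.025 0"
}}

```text
time_s: 7.68
tool_pos: [0.5124, -0.0604, 0.0793]
orientation: [[0.953, 0.303, -0.003], [0.303, -0.953, 0.008], [-0.001, -0.008, -1.0]]
contact_force: [-0.8, 0.1, 0.2]
gripper_width: -0.0001
```

Emit:
{"method": "send_rows", "body": {
  "rows": "-1 0.01 0.003 0 0;-1 0.01 0.003 0 0"
}}

```text
time_s: 7.85
tool_pos: [0.5138, -0.0597, 0.0791]
orientation: [[0.953, 0.304, -0.005], [0.304, -0.953, 0.008], [-0.002, -0.009, -1.0]]
contact_force: [-3.5, -2.7, 2.1]
gripper_width: 0.0002
```

```bash
python3 - <<'E'
from h import *
s,d=grab('wrist','w11');_,d2=grab('side','s11'); 
p=s['tool_pos'];print(p,s['contact_force'])
v=p[:2]-[.5215,-.0577];y=np.radians(17.5);print('local',v@[np.cos(y),np.sin(y)],v@[-np.sin(y),np.cos(y)])
cv2.imwrite('pics/s11c.png',cv2.resize(d2['frame'][130:290,290:450],None,fx=3.5,fy=3.5))
E
```

```text
[ 0.51375825 -0.05970377  0.07907925] [-3.49750124 -2.69449153  2.14350016]
local -0.007985984261137299 0.0004169590120303925
```

View pics/s11c.png

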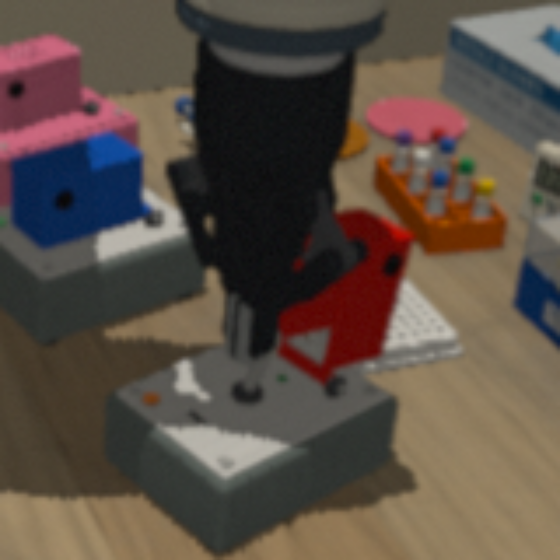

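View pics/w11.png

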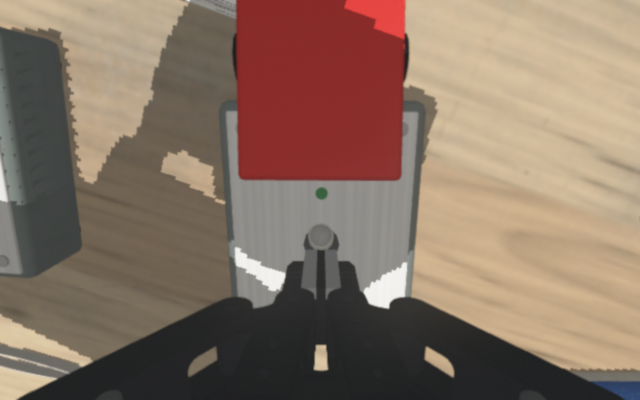

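```bash
python3 - <<'E'
from h import *
s,d=grab('wrist','w12')
O=np.array([.5215,-.0577]);y=np.radians(17.5);ex=np.array([np.cos(y),np.sin(y)]);ey=np.array([-ex[1],ex[0]])
print(s['contact_force'])
for v in (.2,.4,.6,.8,.9,1.0):
    a=v-.5; L=37; P=np.r_[O+ex*(-5+L*np.sin(a))/1e3,(56+L*np.cos(a))/1e3]; print(v,proj(d,P,s))
E
```

```text
[-2.16968568 -2.07439968  1.70009806]
0.2 [[322.58429198 301.87351025]]
0.4 [[322.66169686 287.83301531]]
0.6 [[322.75261035 271.10593936]]
0.8 [[322.85109763 252.75708904]]
0.9 [[322.90101811 243.3724888 ]]
1.0 [[322.95019802 234.07141   ]]
```

The tip is at v=237, so the toggle is at about 0.97. One more small push to be sure it's at the stop.

Emit:
{"method": "send_rows", "body": {
  "rows": "-1 0.018 0.006 0 0;-1 0.018 0.006 0 0;-1 0.018 0.006 0 0"
}}

```text
time_s: 8.25
tool_pos: [0.5145, -0.0593, 0.0789]
orientation: [[0.953, 0.304, -0.008], [0.304, -0.953, 0.007], [-0.005, -0.009, -1.0]]
contact_force: [-14.1, -10.7, 7.7]
gripper_width: -0.0002
```

Emit:
{"method": "send_rows", "body": {
  "rows": "-1 -0.1 -0.03 0 0;-1 -0.1 -0.03 0.2 0;-1 -0.1 -0.03 0.4 0;-1 -0.1 -0.03 0.6 0;-1 -0.1 -0.03 0.8 0"
}}

```text
time_s: 8.67
tool_pos: [0.4994, -0.0636, 0.2004]
orientation: [[0.953, 0.303, -0.008], [0.304, -0.953, 0.008], [-0.005, -0.01, -1.0]]
contact_force: [0.6, 0.2, 0.4]
gripper_width: -0.0001
```

Emit:
{"method": "send_rows", "body": {
  "rows": "0.6 0 0 0 0;0.6 0 0 0 0"
}}

```text
time_s: 8.83
tool_pos: [0.5005, -0.0637, 0.202]
orientation: [[0.953, 0.304, -0.004], [0.304, -0.953, 0.007], [-0.002, -0.008, -1.0]]
contact_force: [-0.3, -1.2, -0.4]
gripper_width: 0.0236
```

```bash
python3 - <<'E'
from h import *
s,d=grab('wrist','w13');_,d2=grab('side','s13'); 
p=s['tool_pos'];print(p,s['contact_force'])
O=np.array([.5215,-.0577]);y=np.radians(17.5);ex=np.array([np.cos(y),np.sin(y)]);ey=np.array([-ex[1],ex[0]])
for v in (0,.8,1.0):
    a=v-.5; L=37; P=np.r_[O+ex*(-5+L*np.sin(a))/1e3,(56+L*np.cos(a))/1e3]; print(v,proj(d,P,s),proj(d2,P))
cv2.imwrite('pics/s13c.png',cv2.resize(d2['frame'][130:290,290:450],None,fx=3.5,fy=3.5))
E
```

```text
[ 0.500511   -0.06367819  0.20202955] [-0.30466971 -1.22409534 -0.37317956]
0 [[323.31345422 205.40692373]] [[354.67221838 228.21213831]]
0.8 [[323.53311576 168.0219488 ]] [[366.46725254 221.84094436]]
1.0 [[323.58251069 158.02984004]] [[369.04116745 221.96713281]]
```

View pics/s13c.png

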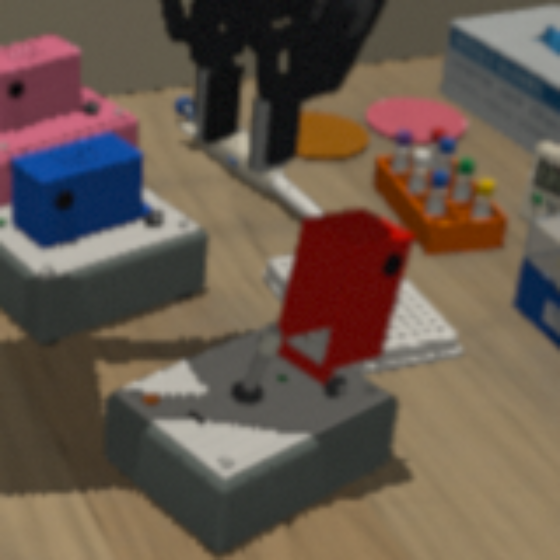

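View pics/w13.png

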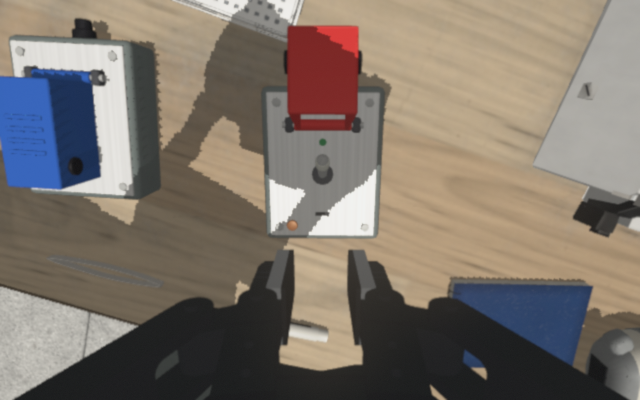

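The toggle is fully on: 18 N against the stop, and the tip is where 1.0 was predicted. Next, go back above the open cover's buttons.

Emit:
{"method": "send_rows", "body": {
  "rows": "0.6 0.2 0.06 0 0;0.6 0.4 0.12 0 0;0.6 0.604 0.187 0 0;0.6 0.604 0.187 0 0;0.6 0.604 0.187 0 0"
}}

```text
time_s: 9.35
tool_pos: [0.5901, -0.0347, 0.1978]
orientation: [[0.952, 0.304, -0.011], [0.305, -0.952, 0.008], [-0.008, -0.011, -1.0]]
contact_force: [-0.8, -0.4, -0.9]
gripper_width: 0.0684
```

```bash
python3 - <<'E'
from h import *
s,d=grab('wrist','w14');print(s['tool_pos'],s['gripper_width'])
E
```

```text
[ 0.59012211 -0.03474315  0.19777419] 0.06835713003150107
```

View pics/w14.png

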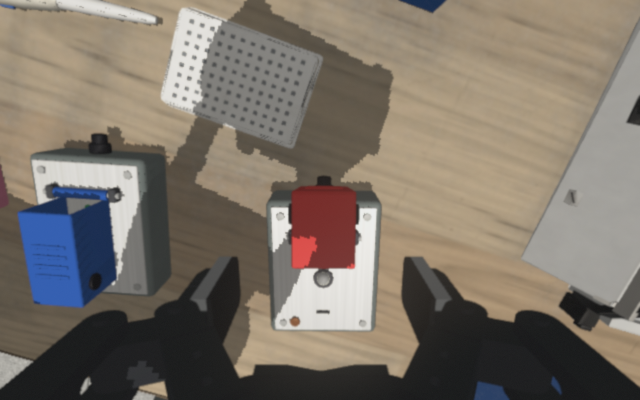

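```bash
python3 - <<'E'
from h import *
s,d=grab('wrist','w15');f=d['frame'];print(s['tool_pos'])
P=onplane(d,[[290,213],[357,213]],.117,s);print(P.mean(0))
cv2.imwrite('pics/w15c.png',cv2.resize(f[170:290,260:390],None,fx=4,fy=4,interpolation=cv2.INTER_CUBIC))
E
```

```text
[ 0.58908249 -0.03505702  0.19801442]
[ 0.59136341 -0.03475077  0.117     ]
```

View pics/w15c.png

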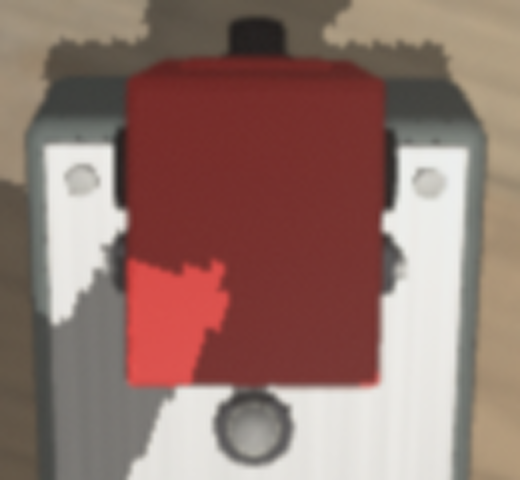

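The buttons are at (0.5915, -0.035), matching the 1.75 rad prediction of (0.592, -0.0354). Descend and pinch.

Emit:
{"method": "send_rows", "body": {
  "rows": "0.6 0.017 -0.002 -0.2 0;0.6 0.017 -0.002 -0.4 0;0.6 0.017 -0.002 -0.58 0;0.6 0.017 -0.002 -0.65 0;0.6 0.017 -0.002 -0.65 0"
}}

```text
time_s: 9.87
tool_pos: [0.5889, -0.0356, 0.0986]
orientation: [[0.953, 0.303, -0.016], [0.303, -0.953, 0.009], [-0.013, -0.014, -1.0]]
contact_force: [0.3, 0.7, 0.3]
gripper_width: 0.0684
```

Emit:
{"method": "send_rows", "body": {
  "rows": "-0.2 0 0 0 0;-0.2 0 0 0 0;-0.2 0 0 0 0;-0.2 0 0 0 0;-0.2 0 0 0 0"
}}

```text
time_s: 10.28
tool_pos: [0.5892, -0.0357, 0.0997]
orientation: [[0.953, 0.303, -0.015], [0.303, -0.953, 0.009], [-0.012, -0.013, -1.0]]
contact_force: [-4.1, -1.8, 8.5]
gripper_width: 0.0456
```

```bash
python3 - <<'E'
from h import *
s,d=grab('wrist','w16');print(s['tool_pos'],s['gripper_width'],s['contact_force'])
yaw=np.radians(17.5);a0=np.arctan2(28,-65)
def rel(t,t0):
    a=a0-t;b=a0-t0;dx=.0708*(np.cos(a)-np.cos(b));dz=.0708*(np.sin(a)-np.sin(b))
    return np.round(np.array([dx*np.cos(yaw),dx*np.sin(yaw),dz])/.15,3)
t0=1.74
while t0>0.01:
    for k in range(1,6): print(round(t0-.1*k,2),rel(t0-.1*k,t0))
    print(); t0-=.5
E
```

```text
[ 0.5891935  -0.03572707  0.09969527] 0.04555764697612492 [-4.07292559 -1.84060155  8.51057394]
1.64 [-0.039 -0.012  0.024]
1.54 [-0.08  -0.025  0.043]
1.44 [-0.123 -0.039  0.058]
1.34 [-0.166 -0.052  0.069]
1.24 [-0.211 -0.067  0.075]

1.14 [-0.045 -0.014  0.001]
1.04 [-0.09  -0.028 -0.002]
0.94 [-0.134 -0.042 -0.01 ]
0.84 [-0.177 -0.056 -0.023]
0.74 [-0.219 -0.069 -0.04 ]

0.64 [-0.04  -0.013 -0.022]
0.54 [-0.078 -0.025 -0.047]
0.44 [-0.113 -0.036 -0.077]
0.34 [-0.145 -0.046 -0.11 ]
0.24 [-0.174 -0.055 -0.146]

0.14 [-0.025 -0.008 -0.039]
0.04 [-0.047 -0.015 -0.081]
-0.06 [-0.064 -0.02  -0.124]
-0.16 [-0.077 -0.024 -0.169]
-0.26 [-0.086 -0.027 -0.215]
```

View pics/w16.png

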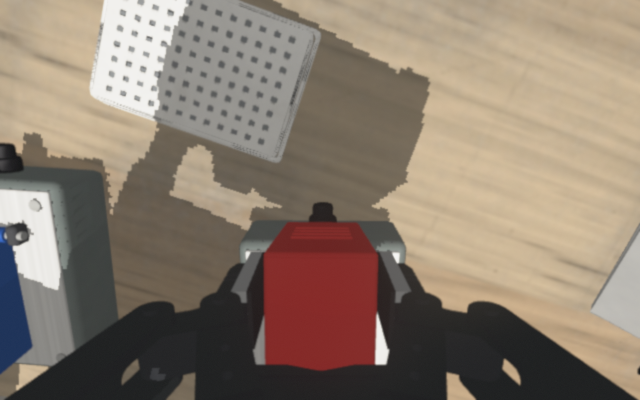

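Pinched at 45.6 mm. Now swing back along the arc.

Emit:
{"method": "send_rows", "body": {
  "rows": "-0.2 -0.039 -0.012 0.024 0;-0.2 -0.08 -0.025 0.043 0;-0.2 -0.123 -0.039 0.058 0;-0.2 -0.166 -0.052 0.069 0;-0.2 -0.211 -0.067 0.075 0"
}}

```text
time_s: 10.75
tool_pos: [0.5574, -0.0459, 0.1117]
orientation: [[0.953, 0.303, -0.014], [0.303, -0.953, 0.009], [-0.01, -0.012, -1.0]]
contact_force: [1.2, 3.6, 0.4]
gripper_width: 0.0453
```

Emit:
{"method": "send_rows", "body": {
  "rows": "-0.2 -0.045 -0.014 0.001 0;-0.2 -0.09 -0.028 -0.002 0;-0.2 -0.134 -0.042 -0.01 0;-0.2 -0.177 -0.056 -0.023 0;-0.2 -0.219 -0.069 -0.04 0"
}}

```text
time_s: 11.17
tool_pos: [0.5238, -0.0564, 0.1058]
orientation: [[0.953, 0.303, -0.013], [0.303, -0.953, 0.009], [-0.01, -0.012, -1.0]]
contact_force: [1.5, 3.2, 3.3]
gripper_width: 0.0448
```

```bash
python3 - <<'E'
from h import *
s,d=grab('wrist','w17');_,d2=grab('side','s17');p=s['tool_pos'];print(p,s['gripper_width'],s['contact_force'])
v=p[:2]-[.5215,-.0577];y=np.radians(17.5);print('local',v@[np.cos(y),np.sin(y)],v@[-np.sin(y),np.cos(y)])
cv2.imwrite('pics/s17c.png',cv2.resize(d2['frame'][130:290,290:450],None,fx=3.5,fy=3.5))
E
```

```text
[ 0.52380279 -0.05644347  0.10577471] 0.04476897055141461 [1.45542526 3.16184087 3.30108655]
local 0.002574054217994915 0.0005059163478927782
```

View pics/s17c.png

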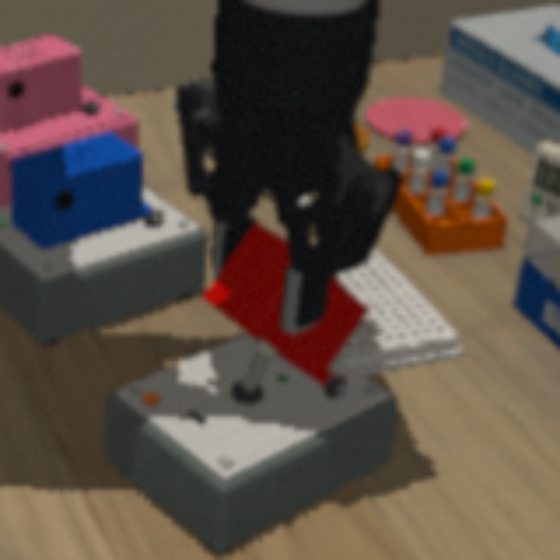

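At about 0.7 rad, with the toggle still on. Fold the rest down.

Emit:
{"method": "send_rows", "body": {
  "rows": "-0.2 -0.04 -0.013 -0.022 0;-0.2 -0.078 -0.025 -0.047 0;-0.2 -0.113 -0.036 -0.077 0;-0.2 -0.145 -0.046 -0.11 0;-0.2 -0.174 -0.055 -0.146 0"
}}

```text
time_s: 11.68
tool_pos: [0.4961, -0.065, 0.0833]
orientation: [[0.953, 0.303, -0.016], [0.303, -0.953, 0.009], [-0.012, -0.013, -1.0]]
contact_force: [-1.3, 1.2, 4.1]
gripper_width: 0.0451
```

Emit:
{"method": "send_rows", "body": {
  "rows": "-0.2 -0.025 -0.008 -0.039 0;-0.2 -0.04 -0.012 -0.07 0;-0.2 -0.05 -0.016 -0.09 0;-0.2 -0.05 -0.016 -0.09 0"
}}

```text
time_s: 12.02
tool_pos: [0.4877, -0.0676, 0.0691]
orientation: [[0.953, 0.303, -0.017], [0.303, -0.953, 0.009], [-0.014, -0.014, -1.0]]
contact_force: [-6.0, -1.6, 5.8]
gripper_width: 0.0449
```

```bash
python3 - <<'E'
from h import *
s,d=grab('wrist','w18');_,d2=grab('side','s18');p=s['tool_pos'];print(p,s['gripper_width'],s['contact_force'])
v=p[:2]-[.5215,-.0577];y=np.radians(17.5);print('local',v@[np.cos(y),np.sin(y)],v@[-np.sin(y),np.cos(y)])
cv2.imwrite('pics/s18c.png',cv2.resize(d2['frame'][130:290,290:450],None,fx=3.5,fy=3.5))
E
```

```text
[ 0.48767113 -0.06756624  0.06909567] 0.044868419212085627 [-5.95641369 -1.56105822  5.84965477]
local -0.03523000226670536 0.0007629406295069025
```

View pics/s18c.png

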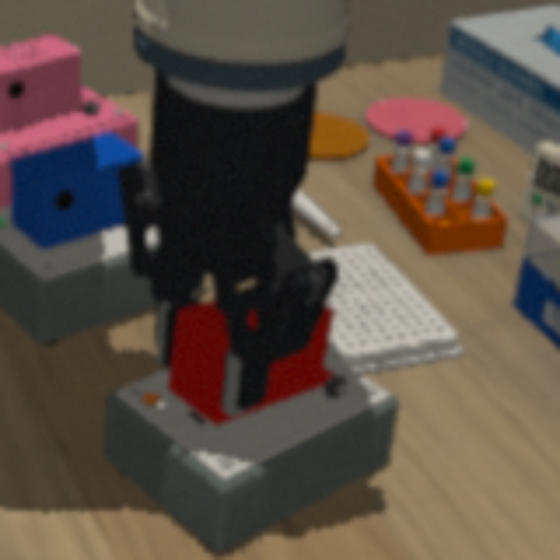

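Nearly shut. Releasing lets it fall the last bit; then I rise and check.

Emit:
{"method": "send_rows", "body": {
  "rows": "1 0 0 0 0;1 0 0 0 0;1 0 0 0 0;1 0 0 0 0;1 0 0 0 0"
}}

```text
time_s: 12.53
tool_pos: [0.4881, -0.0675, 0.0696]
orientation: [[0.953, 0.303, -0.017], [0.303, -0.953, 0.009], [-0.014, -0.013, -1.0]]
contact_force: [-1.2, 0.2, 0.6]
gripper_width: 0.0855
```

Emit:
{"method": "send_rows", "body": {
  "rows": "1 0 0 0.2 0;1 0 0 0.4 0;1 0 0 0.6 0;1 0 0 0.8 0;1 0 0 0.95 0"
}}

```text
time_s: 12.95
tool_pos: [0.4885, -0.0675, 0.2146]
orientation: [[0.953, 0.303, -0.015], [0.303, -0.953, 0.008], [-0.012, -0.012, -1.0]]
contact_force: [-0.0, 0.3, 0.2]
gripper_width: 0.0853
```

Emit:
{"method": "send_rows", "body": {
  "rows": "1 -0.2 -0.3 0.1 0;1 -0.3 -0.6 0.1 0;1 -0.3 -0.9 0.1 0;1 -0.3 -0.9 0.1 0;1 -0.3 -0.9 0.1 0"
}}

```text
time_s: 13.37
tool_pos: [0.4432, -0.2066, 0.23]
orientation: [[0.954, 0.3, -0.014], [0.3, -0.954, 0.006], [-0.011, -0.01, -1.0]]
contact_force: [0.4, 0.8, -0.6]
gripper_width: 0.0856
```

```bash
python3 - <<'E'
from h import *
s,d=grab('top','t19');_,d2=grab('side','s19');print(s['tool_pos'],s['contact_force'])
O=np.array([.5215,-.0577]);y=np.radians(17.5);ex=np.array([np.cos(y),np.sin(y)]);ey=np.array([-ex[1],ex[0]])
for t in(0,.1,.2):
    a=np.arctan2(28,-65)-t;print(t,proj(d2,np.r_[O+ex*(35+70.8*np.cos(a))/1e3-ey*.023,(58+70.8*np.sin(a))/1e3]))
d1=cv2.imread('pics/side1.png')
cv2.imwrite('pics/s19c.png',cv2.resize(np.hstack([d1[200:290,310:415],d2['frame'][200:290,310:415]]),None,fx=3.7,fy=3.7,interpolation=cv2.INTER_CUBIC))
df=cv2.absdiff(d1,d2['frame']).max(2)
print('blue diff',df[165:225,280:350].max())
for im in(d1,d2['frame']):
    h=cv2.cvtColor(im,cv2.COLOR_BGR2HSV);m=(((h[...,0]<6)|(h[...,0]>174))&(h[...,1]>170)&(h[...,2]>60)).astype(np.uint8);m[:200]=0;m[290:]=0;m[:,:310]=0;m[:,415:]=0
    print(cv2.boundingRect(max(cv2.findContours(m,0,1)[0],key=cv2.contourArea)))
E
```

```text
[ 0.44322536 -0.20655339  0.22995716] [ 0.38185763  0.7971759  -0.55072482]
0 [[360.03323002 236.68866218]]
0.1 [[361.61149206 233.15064384]]
0.2 [[363.44230743 229.64085292]]
blue diff 151
(339, 211, 45, 43)
(339, 211, 45, 43)
```

View pics/s19c.png

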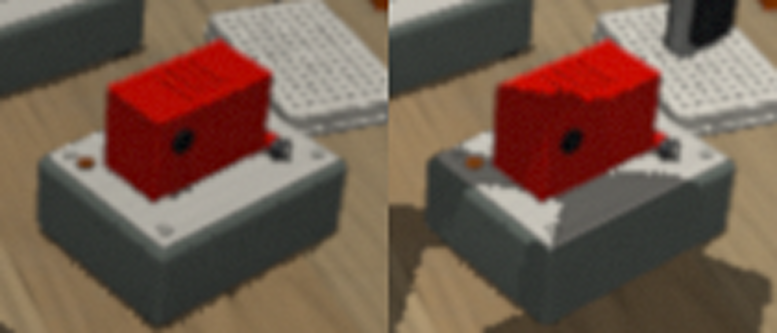

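View pics/s19.png

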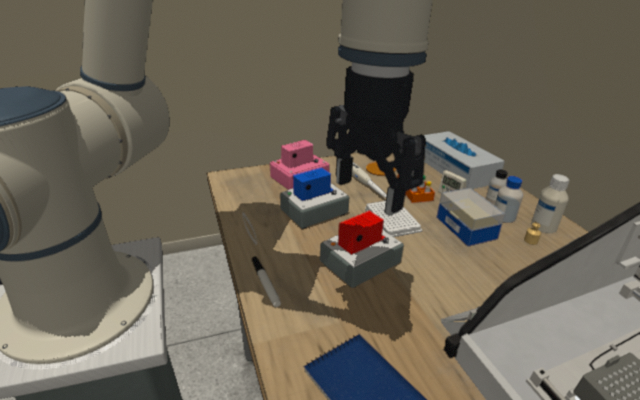

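The red cover's outline matches its original shut outline exactly, the blue cover is shut, and the arm is clear. Settle briefly, then hand in.

Emit:
{"method": "send_rows", "body": {
  "rows": "1 0 0 0 0;1 0 0 0 0;1 0 0 0 0"
}}

```text
time_s: 13.72
tool_pos: [0.4433, -0.2022, 0.2295]
orientation: [[0.953, 0.302, -0.015], [0.302, -0.953, 0.009], [-0.012, -0.013, -1.0]]
contact_force: [-0.7, -0.4, 0.6]
gripper_width: 0.0851
```

```bash
python3 - <<'E'
from h import *
_,d2=grab('side','s20');d1=cv2.imread('pics/side1.png')
for im in(d1,d2['frame']):
    h=cv2.cvtColor(im,cv2.COLOR_BGR2HSV);m=((abs(h[...,0].astype(int)-112)<10)&(h[...,1]>170)&(h[...,2]>50)).astype(np.uint8);m[:160]=0;m[230:]=0;m[:,:275]=0;m[:,355:]=0
    print(cv2.boundingRect(max(cv2.findContours(m,0,1)[0],key=cv2.contourArea)))
print(r.state()['contact_force'],r.hand_in())
E
```

```text
(294, 169, 38, 31)
(294, 169, 38, 31)
the job is handed in; nothing more can be done
[-0.24725617 -0.56018453  0.43073125] None
```

The laser is armed and the job is handed in, at about 14 s of the 48 s allowed. I pinched the red cover by its grip buttons and swung it open to about 1.7 rad, where it stayed by itself. I then pushed the toggle over to its on stop with the shut fingers, pinched the cover again and folded it shut.

**Toggle:** before the cover was closed, the camera showed the lever where full on was predicted, and it had taken about 18 N against its stop. It was still on when the cover was last partly open, at about 0.7 rad. I could not see it once the cover was shut.

**Covers:** in the side view, the outlines of the red and blue covers matched their original shut outlines exactly.

**Robot:** the arm was clear of everything, with about 0.7 N read on the tool, which is at noise level.

**One check that told nothing:** a raw picture difference around the blue box showed a large change. I did not trace the cause (shadows or the arm in view are likely) and relied on the outline instead. No other check failed or disagreed.

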